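# Hang the spark guard and clip it to the rail

### The arm

A 7-joint arm with a two-finger parallel gripper is mounted at the origin on the work surface. World frame = base frame: x ahead of the robot, y to its left, z up, the work surface at z = 0. Lengths are in m, angles in rad, forces in N, time in s.
With the tool pointing down it reaches from about 0.425 to 0.925 m from the base axis. Payload 6.8 kg.
Tool frame: the origin (TCP) lies on the centre line of the jaws, within the pads' length; the fingertips stand 8 mm ahead of it and the grasp point (between the pads) lies 11 mm behind it (bot.tips_ahead is the distance from the TCP to the fingertips, in m); z points along the fingers, y is the line along which they close (so a half turn about z gives the same grasp; the last joint's range is limited). The gripper opens to 85 mm and grips with 20 to 120 N. Pads are 22 mm wide; open, the fingers measure 114 mm over their backs; the gripper's body (76 mm by 85 mm) begins 54 mm behind the grasp point. The pads swing forward as they close: fully open they stand 13 mm farther back than shut.
Start: joints at [-1.209, 0.477, 0.022, 1.555, -0.011, 1.109, -0.083], TCP at [0.306, 0.602, 0.239] pointing down, gripper open.
Joint ranges: [-2.96, 2.96], [-0.34, 2.1], [-1.41, 1.46], [0.24, 2.44], [-1.37, 4.51], [0.17, 1.92], [-2.96, 2.96]. Speed limits (rad/s): [2.39, 2.39, 3.14, 3.14, 3.14, 3.14, 3.14].

### API

Orientations are given as a unit quaternion [w, x, y, z].
In Python, from station import bot gives the robot as it stands.
- The arm moves only by the tool send_rows, never from a script. Its argument "deltas" is text: rows parted by semicolons, each of 4 numbers parted by spaces: the shift along the tool's x, y, z in m, then the turn about the tool's z in degrees. In form: x y z spin; .... A call has 1 to 5 rows; each row is the pose to reach, as a shift and turn from the pose commanded when the call began, along the tool's axes at that moment; what a row does not reach only later rows make up. A row lasts 1/10 s, in which the tool goes at most 50 mm and 8.59 degrees, less where a joint would pass 70% of its speed; a pose out of reach is approached as far as the arm can. A call with a gripper value outside its range is refused whole. "claw" is the opening, from 0 (shut) to 1 (fully open), set as the call begins (left out, the last holds). The fingers move at their own pace and stop on an object; "force" is the grip in N (left out, the last holds). Time passes only in rows, so rows that repeat a pose let the fingers close. It gives the time, the measured TCP pose, the force, the opening and the grip force at its end, in the units of the state.
- bot.get_obs(): the state, without advancing time (a new reading comes with each control period).
- bot.read_camera(name): name is "scene" or "top"; returns a dict with "img" (400x640x3 uint8, red, green, blue), "depth" (400x640 float32, m along the optical axis (not along the pixel's ray), 0 where there is no reading), "fx", "fy", "cx", "cy" (pixels), "camera_from_world" (4x4, takes a point from world to camera coordinates). Camera axes: x right, y up, looking along -z (the intrinsics and any distortion apply to the point x, -y, -z); pixel columns grow to the right and rows downward; lengths in m; the calibration is good to about 2 mm. A picture is of the moment at which its call begins.
- bot.hand_in(): hands the job in; it is judged then, once.
Trained networks look in a picture, given as the dict that the camera call returned (one of the last four; its "shot" number tells which), for a name from the list of things; names that differ only in an ending like _2 or _b are one class to them, and where a whole thing is asked for, a point or a joint stands for the part that bears it (a point fixed in the world has none). Each returns a list of dicts, best first, with "confidence" (0 to 1); they miss things now and then, are a little off and sometimes report something else, mostly with a low value. They report only what shows in the picture. A call takes as long as a camera call. They do not tell look-alikes from the thing itself.
- bot.masks_of(picture, query): "mask" (400x640 bool, what is visible of it).
- bot.landmark_of(picture, query): "xyz" ([x, y, z] in m, in world coordinates, good to about 4 mm: a listed point, or the origin of a listed thing).
The state is a dict: "t": time; "q": joint angles; "joint_vel": joint speeds; "joint_torque": joint torques, N m; "eef_pos": TCP position; "tool_rot": TCP orientation; "contact_force": force on the tool from outside, world axes, zero at the start; "torque": the same for the moment, N m; "gripper_width": opening from 0.0 (shut) to 1.0 (fully open); "grasp_force": force on a finger pad.
Only numpy, scipy, OpenCV 4.12 (cv2) and the standard library are available. Lean on these libraries where they do the work, as an engineer would, in place of code of your own. Each camera call takes 0.05 s, during which the arm holds its last target. There are 200 camera calls.

### The job

Hang the folded sheet-metal spark guard over the middle of the rail's crossbar, lengthwise along it, lowering it gently until it rests there. Then take the spring clamp off the wooden board by squeezing its handles, push it straight down over the middle of the guard with the jaws held open until its round barrel presses firmly on the top of the fold (a firm push, no hammering), and only then let the jaws close, so that the clamp stays clipped upright there with its barrel still down on the fold. Leave the hammer, the tin and the firebrick where they are.

Things in the scene. Friction and masses are not known exactly. Their poses are not given: they have to be found in the camera images.
- rail: Fixed dark steel rail: foot 90 x 260 x 12 mm, two posts 177 mm high at y = +-120 mm, and between them a level crossbar along y, 16 mm wide (x), 24 mm high. Origin: on the bench under the crossbar's middle, z up. The crossbar is set by hand: its top is 130 to 160 mm above the bench, not reported; find it by touch or sight.
- guard: Spark guard: 3 mm grey sheet metal folded to an inverted U, 120 mm long (y), 28 mm wide outside, 22 mm inside (x), 60 mm high, 0.25 to 0.4 kg; starts standing on the bench on its lower edges. Origin: centre of its underside, z up; the fold's flat top is at z = 60 mm, its inner face (which rests on the crossbar) at 57 mm.
- rack: Wooden board standing on edge, fixed: 28 mm thick (x), 140 mm long (y), top edge 100 mm above the bench, on two low feet. Origin: on the bench under its centre. The clamp starts clipped on its top edge.
- clamp: Spring clamp, 0.17 kg, two levers 26 mm wide. Origin on the hinge axis; y along the hinge, z up from jaws to handles, jaws and handles move along x. Barrel on the hinge: radius 12 mm, 30 mm long. Jaws reach to z = -50 mm, pads from -36 mm. Rubber grips at z = 33 to 73 mm. The pose is the -x lever's: it leans by half the joint value while the handles are squeezed evenly.
- clamp_jaw (a joint): Clamp hinge (rad): 0 = jaws on a 28 mm edge (the board at the start, the guard), grips 66 mm apart over their outsides at z = 53 mm; 0.36 = fully open at its stop, pads 44 mm, grips 46 mm apart; -0.6 = shut. A spring closes the jaws; full opening takes about 14 N on each grip.
- hammer: Hammer lying on the bench beyond the work; leave it alone. Origin near the middle of its underside.
- tin: Open steel tin, 72 mm wide, 85 mm high, standing on the robot's side of the work; leave it alone. Origin: centre of its underside.
- firebrick: Reddish firebrick 65 x 115 x 50 mm on the robot's side of the work; leave it alone. Origin: centre of its underside.
Mind the look-alikes: they are no part of the job. Leave any blue or orange look-alike of the clamp alone.

How it is judged:
On the way, in this order (a step that is already met when the one before it is completed fails the run):
1. The guard hangs level over the middle of the crossbar, let go and at rest (x of guard in the frame of rail between -0.007 and 0.007 m and y of guard in the frame of rail between -0.025 and 0.025 m and z of guard in the frame of rail between 0.068 and 0.107 m and angle between guard's own z axis and vertical below 0.1 rad and contact force between the fingers and guard below 0.1 N and linear speed of guard below 0.03 m/s), for 0.2 s.
2. The clamp straddles the guard with its jaws open (hinge over 0.15 rad) and its barrel presses on the fold with more than 4 N (value of joint clamp_jaw above 0.15 rad and contact force between clamp and guard above 4 N and x of clamp in the frame of guard between -0.009 and 0.009 m and y of clamp in the frame of guard between -0.03 and 0.03 m and z of clamp in the frame of guard between 0.066 and 0.077 m), for 0.2 s.
At the end, for the whole second after the job is handed in: Guard upright on the crossbar, within 7 mm across, 30 mm along of its middle; clamp clipped on it upright (0.2 rad), in line, within 30 mm of its middle, barrel within 5 mm of the fold, hinge within 0.12 rad of 0; both at rest; hammer, tin, firebrick within 30 mm of their places (x of guard in the frame of rail between -0.007 and 0.007 m and y of guard in the frame of rail between -0.03 and 0.03 m and z of guard in the frame of rail between 0.068 and 0.107 m and angle between guard's own z axis and vertical below 0.12 rad and x of clamp in the frame of guard between -0.009 and 0.009 m and y of clamp in the frame of guard between -0.03 and 0.03 m and z of clamp in the frame of guard between 0.066 and 0.077 m and angle between the y axis of clamp and the y axis of guard, either way round below 0.25 rad and angle between clamp's own z axis and vertical below 0.2 rad and value of joint clamp_jaw between -0.12 and 0.12 rad and contact force between clamp and guard above 3 N and linear speed of each of clamp, guard below 0.02 m/s and distance of each of hammer, tin, firebrick from where it was at the start of the episode below 0.03 m); the robot touches nothing.
It fails at once if The guard falls freely (faster than 0.5 m/s with no finger on it) (linear speed of guard above 0.5 m/s and contact force between each of the fingers, clamp and guard below 0.1 N).
It fails at once if The clamp is rammed onto the guard (over 60 N between them) (contact force between clamp and guard above 60 N).
It fails at once if The hammer, tin or firebrick is shifted by more than 40 mm (distance of any of hammer, tin, firebrick from where it was at the start of the episode above 0.04 m).
It also fails if it takes over 64 s, if anything falls off the work surface, if the arm or the gripper's body presses on something with over 40 N, if the wrist force passes 120 N, or if a joint passes its speed limit or range.

## Working session

There is one attempt and no reset: what is moved stays moved. The work goes in short steps, Python scripts to look and compute and a tool call to move; the robot and the scene stay as the last step left them, time stands still between calls to the robot, and variables do not carry over. Pictures are saved under pics/ and viewed, at most 10 in all, crops included, and the job is handed in when it is done.

Besides the shell and the picture viewer there is one more tool, called after "Request:" by a JSON object that holds its "name" and its "arguments", one argument or row to a line. send_rows: Moves the arm, as the interface text tells. Its arguments: {"type":"object","properties":{"deltas":{"type":"string"},"claw":{"type":"number"},"force":{"type":"number"}},"required":["deltas"]}

```bash
mkdir -p pics; ls; cat > h.py <<'E'
import numpy as np, cv2
from station import bot
def cloud(p):
    d=p["depth"]; v,u=np.mgrid[0:400,0:640]
    P=np.stack([(u-p["cx"])/p["fx"]*d,-(v-p["cy"])/p["fy"]*d,-d,np.ones_like(d)],-1)
    W=P@np.linalg.inv(p["camera_from_world"]).T
    W=W[...,:3]; W[d==0]=np.nan
    return W
def save(p,n): cv2.imwrite("pics/"+n,p["img"][...,::-1])
E
python3 - <<'E'
from h import *
ps={c:bot.read_camera(c) for c in("scene","top")}
cv2.imwrite("pics/a.png",np.vstack([ps[c]["img"] for c in ps])[...,::-1][::1,::1][:, :, :]) if 0 else None
for c,p in ps.items():
    save(p,c+"0.png"); W=cloud(p)
    print(c,[k for k in p if k not in("img","depth")],np.round(np.linalg.inv(p["camera_from_world"])[:3,3],2))
    for n in("rail","guard","rack","clamp","hammer","tin","firebrick"):
        for l in bot.landmark_of(p,n)[:3]: print(n,"lm",np.round(l["xyz"],3),round(l["confidence"],2))
        for m in bot.masks_of(p,n)[:3]:
            q=W[m["mask"]]; q=q[~np.isnan(q[:,0])]
            vv,uu=np.nonzero(m["mask"])
            if len(q): print("   mask",round(m["confidence"],2),len(q),"px",uu.mean().round(),vv.mean().round(),np.round(np.percentile(q,[2,50,98],axis=0),3).tolist())
o=bot.get_obs(); print(o)
E
```

```text
pics
scene ['fx', 'fy', 'cx', 'cy', 'camera_from_world', 'shot'] [1.45 0.24 0.87]
rail lm [ 0.538  0.268 -0.002] 0.85
   mask 0.76 3493 px 431.0 228.0 [[0.493, 0.143, 0.003], [0.545, 0.276, 0.012], [0.585, 0.393, 0.172]]
guard lm [ 0.563 -0.278  0.001] 0.92
   mask 0.61 701 px 221.0 199.0 [[0.498, -0.335, -0.001], [0.571, -0.258, 0.05], [0.642, -0.218, 0.112]]
rack lm [ 0.575 -0.014  0.002] 0.59
   mask 0.68 2022 px 315.0 215.0 [[0.557, -0.078, 0.002], [0.588, -0.005, 0.052], [0.639, 0.056, 0.102]]
clamp lm [ 0.581 -0.035  0.11 ] 0.98
clamp lm [ 0.433 -0.036  0.05 ] 0.84
clamp lm [ 0.677 -0.23   0.052] 0.77
   mask 0.95 587 px 304.0 188.0 [[0.441, -0.1, 0.001], [0.601, -0.036, 0.146], [0.618, -0.019, 0.184]]
   mask 0.88 392 px 274.0 180.0 [[0.396, -0.193, 0.0], [0.491, -0.149, 0.06], [0.508, -0.114, 0.123]]
   mask 0.81 713 px 273.0 245.0 [[0.698, -0.103, 0.005], [0.728, -0.074, 0.067], [0.75, -0.042, 0.122]]
hammer lm [0.761 0.021 0.002] 0.56
   mask 0.96 1349 px 310.0 275.0 [[0.636, -0.013, 0.002], [0.744, 0.023, 0.023], [0.889, 0.061, 0.028]]
   mask 0.24 3508 px 431.0 229.0 [[0.
[... 1913 characters left out ...]
ray([-1.20911686,  0.47699644,  0.02239138,  1.55541972, -0.01152417,
        1.10927946, -0.08314035]), 'joint_vel': array([ 0.00057746, -0.00148059,  0.00020182, -0.0004448 , -0.00051535,
       -0.0004088 , -0.00075508]), 'joint_torque': array([ 1.39384883e-04, -5.96316791e+01,  1.60646461e+00, -2.81537247e+01,
        1.25631745e-02,  1.55717196e-03, -2.45229650e-06]), 'eef_pos': array([0.30555447, 0.60189482, 0.23930178]), 'tool_rot': array([-1.73804243e-05,  2.32767242e-01,  9.72532473e-01,  1.55910307e-05]), 'contact_force': array([-1.04561137,  0.07530734,  0.44460926]), 'torque': array([-0.05530382, -0.0631294 , -0.02871218]), 'grasp_force': 0.0, 'gripper_width': 0.9969464903150675}
```

View pics/scene0.png

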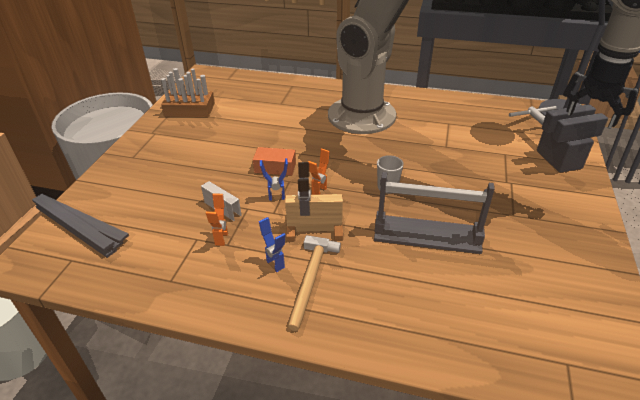

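View pics/top0.png

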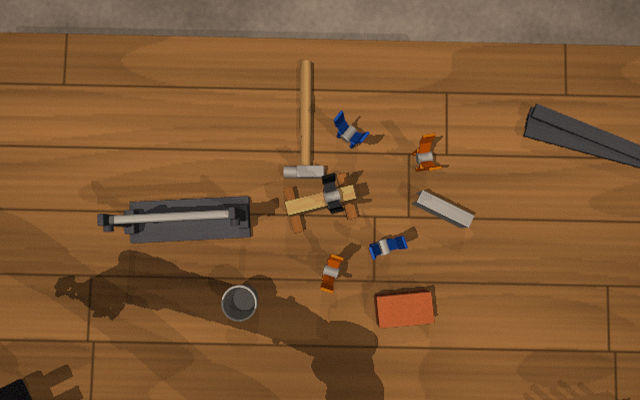

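The pictures show the black clamp on the board (top px 333,194), the grey guard at (445,208), the rail at (187,221), with blue and orange look-alikes around them. Next I'll fit the yaws and the crossbar height.

```bash
cat >> h.py <<'E'
def rect(P):
    (c,s,a)=cv2.minAreaRect(P[:,:2].astype(np.float32)*1000)
    b=cv2.boxPoints((c,s,a)); e=[b[1]-b[0],b[2]-b[1]]; e=max(e,key=np.linalg.norm)
    yaw=np.degrees(np.arctan2(-e[0],e[1])); yaw=(yaw+90)%180-90   # rotation of long axis from world y
    return np.round(c,1),np.round(s,1),round(float(yaw),1)
def sel(W,lo,hi):
    m=np.all((W>lo)&(W<hi),-1); return W[m]
E
python3 - <<'E'
from h import *
for c in("top","scene"):
    p=bot.read_camera(c); W=cloud(p); print(c)
    def R(n,lo,hi):
        q=sel(W,np.array(lo),np.array(hi)); 
        if len(q)>10: print(n,len(q),rect(q),np.round(np.percentile(q[:,2],[5,50,95]),4), np.round(q.mean(0),4))
    R("guardtop",[.5,-.35,.056],[.63,-.2,.068])
    q=sel(W,np.array([.48,.16,.1]),np.array([.6,.37,.2])); print("bar z",np.round(np.percentile(q[:,2],[2,20,50,80,95]),4))
    z=np.percentile(q[:,2],60); 
    R("bar",[.48,.165,z-.006],[.6,.36,z+.006])
    R("post",[.48,.1,.17],[.6,.45,.185])
    R("foot",[.45,.1,.006],[.62,.43,.016])
    R("rackL",[.54,-.015,.095],[.62,.08,.106]); R("rackall",[.54,-.12,.095],[.62,.08,.106])
    R("clamp grips",[.52,-.08,.145],[.65,.02,.2]);R("clamp all",[.52,-.08,.108],[.65,.02,.2])
    R("gripA",[.52,-.08,.145],[.587,.02,.2]);R("gripB",[.587,-.08,.145],[.65,.02,.2])
    for z in(.115,.13,.15,.17): R("z%.3f"%z,[.52,-.08,z],[.65,.02,z+.01])
E
```

```text
top
guardtop 750 (array([ 567.1, -274.1]), array([120.2,  28.3]), -25.5) [0.0567 0.0592 0.0622] [ 0.5671 -0.2741  0.0593]
bar z [0.1408 0.1501 0.1518 0.1534 0.1547]
bar 886 (array([536.1, 262.5]), array([ 16.2, 195.4]), 4.0) [0.1487 0.1519 0.1548] [0.5359 0.2628 0.1519]
post 172 (array([536.2, 268. ]), array([ 22. , 252.5]), 3.9) [0.1723 0.1756 0.1783] [0.5354 0.2743 0.1755]
foot 3478 (array([544.4, 277.9]), array([287.2, 128.9]), -1.4) [0.0079 0.0111 0.0142] [0.5332 0.2713 0.011 ]
rackL 499 (array([568.5,  17.8]), array([28.2, 73.5]), 15.2) [0.0963 0.0991 0.1023] [0.5685 0.0188 0.0992]
rackall 771 (array([576.4, -14.6]), array([ 40.5, 139.8]), 14.0) [0.0963 0.099  0.1022] [ 0.5755 -0.0082  0.0992]
clamp grips 214 (array([583.3, -36.2]), array([71.8, 25.8]), -74.7) [0.1471 0.177  0.1855] [ 0.5883 -0.0346  0.1714]
clamp all 549 (array([583.3, -36.1]), array([71.8, 29.7]), -74.9) [0.1187 0.1368 0.1844] [ 0.5856 -0.0352  0.1444]
gripA 86 (array([554.7, -44. ]), array([12.7, 25.9]), 13.8) [0.1477 0.1813 0.1859] [ 0.5542 -0.0438  0.1732]
gripB 128 (array([611.5, -28.5]), array([13.7, 25.9
[... 1400 characters left out ...]
0.1582 0.1837] [ 0.5861 -0.0365  0.1534]
gripA 163 (array([556.4, -45.7]), array([16.1, 24.8]), 8.5) [0.147  0.1669 0.1839] [ 0.5557 -0.0451  0.1668]
gripB 133 (array([614.3, -29.4]), array([12.3, 25.7]), 8.7) [0.148  0.1683 0.1843] [ 0.6143 -0.0291  0.1675]
z0.115 39 (array([590.4, -35.1]), array([22.5, 29.2]), 15.5) [0.1154 0.1193 0.1233] [ 0.592  -0.0331  0.1194]
z0.130 17 (array([604.2, -31.9]), array([ 5.8, 21.3]), 17.4) [0.1314 0.1349 0.1392] [ 0.6043 -0.0319  0.1355]
z0.150 69 (array([584.6, -37.8]), array([64.6, 23.6]), -74.5) [0.1507 0.1554 0.1598] [ 0.5832 -0.0373  0.1551]
z0.170 76 (array([583.5, -37.4]), array([72.9, 24.2]), -73.6) [0.1707 0.174  0.1789] [ 0.5817 -0.0384  0.1744]
```

```bash
cat >> h.py <<'E'
def pose():
    o=bot.get_obs(); w,x,y,z=o["tool_rot"]
    yaw=np.degrees(np.arctan2(1-2*(x*x+z*z),2*(x*y-w*z)))  # world heading of tool y
    return np.array([*o["eef_pos"],yaw]),o
def plan(*targets,step=.045,turn=8.):
    """rows for calls of up to 5, straight lines with tool down, from the present pose through targets"""
    cur,_=pose(); k=0
    for t in targets:
        t=np.array(t,float); d=t-cur; d[3]=(d[3]+90)%180-90
        n=int(np.ceil(max(np.linalg.norm(d[:3])/step,abs(d[3])/turn,1)))
        for i0 in range(0,n,5):
            a=np.radians(cur[3]+d[3]*i0/n); X=np.array([np.cos(a+np.pi/2),np.sin(a+np.pi/2)]); Y=np.array([np.cos(a),np.sin(a)])
            r=[]
            for i in range(i0+1,min(i0+5,n)+1):
                s=d*(i-i0)/n; r.append("%.3f %.3f %.3f %.1f"%(s[:2]@X,s[:2]@Y,-s[2],-s[3]))
            print("; ".join(r))
        cur=cur+d; print("--",np.round(cur,3))
E
python3 - <<'E'
from h import *
print(bot.tips_ahead,pose()[0])
plan((.567,-.274,.27,-25.5),(.567,-.274,.10,-25.5))
E
```

```text
0.008 [ 0.30557345  0.60189822  0.23932241 63.07977591]
-0.030 -0.032 -0.001 4.2; -0.060 -0.063 -0.003 8.4; -0.090 -0.095 -0.004 12.7; -0.120 -0.126 -0.006 16.9; -0.150 -0.158 -0.007 21.1
-0.039 -0.019 -0.001 4.2; -0.079 -0.037 -0.003 8.4; -0.118 -0.056 -0.004 12.7; -0.157 -0.075 -0.006 16.9; -0.197 -0.093 -0.007 21.1
-0.043 -0.003 -0.001 4.2; -0.087 -0.006 -0.003 8.4; -0.130 -0.010 -0.004 12.7; -0.174 -0.013 -0.006 16.9; -0.217 -0.016 -0.007 21.1
-0.042 0.013 -0.001 4.2; -0.083 0.025 -0.003 8.4; -0.125 0.038 -0.004 12.7; -0.167 0.050 -0.006 16.9; -0.208 0.063 -0.007 21.1
-0.034 0.027 -0.001 4.2
-- [  0.567  -0.274   0.27  -25.5  ]
0.000 0.000 0.043 -0.0; 0.000 0.000 0.085 -0.0; 0.000 0.000 0.128 -0.0; 0.000 0.000 0.170 -0.0
-- [  0.567  -0.274   0.1   -25.5  ]
```

Request:
{"name": "send_rows", "arguments": {
  "deltas": "-0.030 -0.032 -0.001 4.2; -0.060 -0.063 -0.003 8.4; -0.090 -0.095 -0.004 12.7; -0.120 -0.126 -0.006 16.9; -0.150 -0.158 -0.007 21.1",
  "claw": 0.8,
  "force": 30
}}

```text
t: 2.1
eef_pos: [0.3682, 0.3915, 0.2466]
tool_rot: [0.0, 0.408, 0.913, 0.0]
contact_force: [1.7, -0.4, 0.3]
gripper_width: 0.795
grasp_force: 0.0
```

Request:
{"name": "send_rows", "arguments": {
  "deltas": "-0.039 -0.019 -0.001 4.2; -0.079 -0.037 -0.003 8.4; -0.118 -0.056 -0.004 12.7; -0.157 -0.075 -0.006 16.9; -0.197 -0.093 -0.007 21.1"
}}

```text
t: 2.6
eef_pos: [0.4307, 0.1828, 0.2538]
tool_rot: [0.0, 0.568, 0.823, 0.001]
contact_force: [0.9, -0.5, -0.6]
gripper_width: 0.799
grasp_force: 0.0
```

Request:
{"name": "send_rows", "arguments": {
  "deltas": "-0.043 -0.003 -0.001 4.2; -0.087 -0.006 -0.003 8.4; -0.130 -0.010 -0.004 12.7; -0.174 -0.013 -0.006 16.9; -0.217 -0.016 -0.007 21.1"
}}

```text
t: 3.1
eef_pos: [0.4932, -0.0258, 0.2609]
tool_rot: [0.0, 0.71, 0.705, 0.001]
contact_force: [1.1, 1.0, -0.1]
gripper_width: 0.798
grasp_force: 0.0
```

Request:
{"name": "send_rows", "arguments": {
  "deltas": "-0.042 0.013 -0.001 4.2; -0.083 0.025 -0.003 8.4; -0.125 0.038 -0.004 12.7; -0.167 0.050 -0.006 16.9; -0.208 0.063 -0.007 21.1"
}}

```text
t: 3.6
eef_pos: [0.5555, -0.234, 0.2677]
tool_rot: [0.0, 0.826, 0.563, 0.0]
contact_force: [0.4, 0.9, 0.5]
gripper_width: 0.801
grasp_force: 0.0
```

Request:
{"name": "send_rows", "arguments": {
  "deltas": "-0.034 0.027 -0.001 4.2; -0.034 0.027 -0.001 4.2; -0.034 0.027 -0.001 4.2; -0.034 0.027 -0.001 4.2"
}}

```text
t: 4.0
eef_pos: [0.5679, -0.2724, 0.268]
tool_rot: [-0.001, 0.845, 0.534, 0.0]
contact_force: [0.6, 0.0, -0.1]
gripper_width: 0.801
grasp_force: 0.0
```

Request:
{"name": "send_rows", "arguments": {
  "deltas": "0.001 -0.001 0.05 0; 0.002 -0.001 0.1 0; 0.002 -0.001 0.15 0; 0.002 -0.001 0.2 0; 0.002 -0.001 0.232 0"
}}

```text
t: 4.5
eef_pos: [0.5666, -0.2681, 0.033]
tool_rot: [-0.002, 0.845, 0.535, -0.001]
contact_force: [0.7, 0.2, 0.1]
gripper_width: 0.798
grasp_force: 0.0
```

Request:
{"name": "send_rows", "arguments": {
  "deltas": "0 0 0 0; 0 0 0 0; 0 0 0 0; 0 0 0 0; 0 0 0 0",
  "claw": 0.2,
  "force": 40
}}

```text
t: 5.0
eef_pos: [0.5694, -0.2718, 0.0387]
tool_rot: [0.001, 0.846, 0.534, 0.001]
contact_force: [-0.9, 2.2, 7.6]
gripper_width: 0.324
grasp_force: 43.1
```

```bash
python3 - <<'E'
from h import *
P,o=pose(); print(P,o["contact_force"],o["gripper_width"],o["grasp_force"])
E
```

```text
[  0.56935437  -0.27175743   0.0387307  -25.49447581] [-0.91553767  2.20094933  7.55275083] 0.32419608005981104 43.06577682495117
```

Request:
{"name": "send_rows", "arguments": {
  "deltas": "0 0 -0.02 0; 0 0 -0.05 0; 0 0 -0.10 0; 0 0 -0.15 0; 0 0 -0.2 0"
}}

```text
t: 5.5
eef_pos: [0.5672, -0.2714, 0.2389]
tool_rot: [0.0, 0.846, 0.533, 0.0]
contact_force: [0.5, 0.3, -2.1]
gripper_width: 0.318
grasp_force: 41.7
```

Request:
{"name": "send_rows", "arguments": {
  "deltas": "0 0 -0.03 0; 0 0 -0.06 0; 0 0 -0.06 0;0 0 -0.06 0"
}}

```text
t: 5.9
eef_pos: [0.5676, -0.2714, 0.2966]
tool_rot: [0.0, 0.846, 0.533, 0.001]
contact_force: [-0.3, 1.0, -2.7]
gripper_width: 0.324
grasp_force: 42.0
```

```bash
python3 - <<'E'
from h import *
P,o=pose(); print(P,o["contact_force"],o["gripper_width"],o["grasp_force"])
p=bot.read_camera("scene"); x=p["img"][60:260,140:380]; cv2.imwrite("pics/g1.png",cv2.resize(x,None,fx=3,fy=3)[...,::-1])
W=cloud(p); ms=bot.masks_of(p,"guard"); 
for m in ms[:2]:
    q=W[m["mask"]]; q=q[~np.isnan(q[:,0])]; print(m["confidence"],len(q),np.percentile(q,[3,50,97],axis=0).round(3).tolist())
print([(l["xyz"],l["confidence"]) for l in bot.landmark_of(p,"guard")])
plan((.5365,.267,.30,4))
E
```

```text
[  0.56756864  -0.27136611   0.29659528 -25.51907808] [-0.2918978   1.01947284 -2.72506235] 0.3238804502849705 41.95042848587036
0.81 818 [[0.555, -0.328, 0.261], [0.58, -0.252, 0.29], [0.602, -0.218, 0.319]]
[([0.5641, -0.2772, 0.2596], 0.91)]
0.039 -0.022 -0.000 -2.5; 0.079 -0.043 -0.001 -4.9; 0.118 -0.065 -0.001 -7.4; 0.157 -0.086 -0.002 -9.8; 0.197 -0.108 -0.002 -12.3
0.043 -0.013 -0.000 -2.5; 0.086 -0.025 -0.001 -4.9; 0.129 -0.038 -0.001 -7.4; 0.172 -0.051 -0.002 -9.8; 0.215 -0.064 -0.002 -12.3
0.045 -0.003 -0.000 -2.5; 0.090 -0.007 -0.001 -4.9
-- [0.536 0.267 0.3   4.   ]
```

View pics/g1.png

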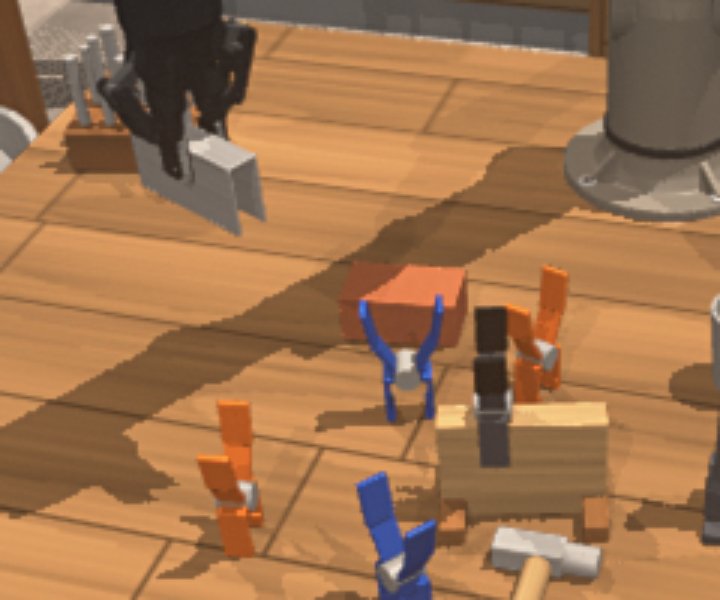

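The guard is held level, px (200,165) in the crop. Next I carry it over the rail.

Request:
{"name": "send_rows", "arguments": {
  "deltas": "0.039 -0.022 -0.000 -2.5; 0.079 -0.043 -0.001 -4.9; 0.118 -0.065 -0.001 -7.4; 0.157 -0.086 -0.002 -9.8; 0.197 -0.108 -0.002 -12.3"
}}

```text
t: 6.55
eef_pos: [0.5542, -0.0456, 0.2971]
tool_rot: [-0.0, 0.783, 0.622, -0.001]
contact_force: [0.6, 0.0, -2.7]
gripper_width: 0.317
grasp_force: 41.9
```

Request:
{"name": "send_rows", "arguments": {
  "deltas": "0.043 -0.013 -0.000 -2.5; 0.086 -0.025 -0.001 -4.9; 0.129 -0.038 -0.001 -7.4; 0.172 -0.051 -0.002 -9.8; 0.215 -0.064 -0.002 -12.3"
}}

```text
t: 7.05
eef_pos: [0.5411, 0.1783, 0.2991]
tool_rot: [-0.0, 0.712, 0.702, -0.001]
contact_force: [0.5, -0.3, -3.3]
gripper_width: 0.32
grasp_force: 41.9
```

Request:
{"name": "send_rows", "arguments": {
  "deltas": "0.045 -0.003 0 -2.5; 0.090 -0.007 -0.001 -4.9; 0.090 -0.007 0.03 -4.9; 0.090 -0.007 0.07 -4.9; 0.090 -0.007 0.07 -4.9"
}}

```text
t: 7.55
eef_pos: [0.5323, 0.2653, 0.2239]
tool_rot: [-0.001, 0.682, 0.731, -0.006]
contact_force: [-1.0, -1.7, -4.1]
gripper_width: 0.319
grasp_force: 41.7
```

```bash
cat > look.py <<'E'
from h import *
P,o=pose(); print(P.round(4),o["contact_force"].round(1),o["gripper_width"],o["grasp_force"])
for c in("scene","top"):
    p=bot.read_camera(c); W=cloud(p); save(p,c+"_r%d.png"%p["shot"])
    m=bot.masks_of(p,"guard"); print(c,[(l["xyz"],round(l["confidence"],2)) for l in bot.landmark_of(p,"guard")][:2])
    if m:
        q=W[m[0]["mask"]]; q=q[~np.isnan(q[:,0])]; z=P[2]-.037+.06; print(m[0]["confidence"],np.percentile(q,[3,50,97],axis=0).round(3).tolist())
        t=q[abs(q[:,2]-z)<.006]; print("top",len(t),rect(t) if len(t)>10 else "",t.mean(0))
        # bar points
    for lo,hi in(((.48,.155,.146),(.6,.2,.158)),((.48,.335,.146),(.6,.365,.158))):
        b=sel(W,np.array(lo),np.array(hi)); print("bar",len(b),rect(b) if len(b)>10 else "")
E
python3 look.py
```

```text
[0.5323 0.2653 0.2239 4.0225] [-1.  -1.7 -4.1] 0.319496397843572 41.727662086486816
scene []
0.6 [[0.522, 0.204, 0.186], [0.545, 0.254, 0.221], [0.551, 0.318, 0.246]]
top 350 (array([532.6, 260.5]), array([ 34.3, 119.2]), 4.2) [0.53557756 0.25768585 0.24413708]
bar 113 (array([542.8, 177.2]), array([18.2, 45.4]), 3.9)
bar 78 (array([530.2, 349.7]), array([17.4, 29.2]), 6.7)
top [([0.5342, 0.2647, 0.1962], 0.62)]
0.56 [[0.592, -0.042, 0.11], [0.606, -0.03, 0.147], [0.619, -0.018, 0.185]]
top 0  [nan nan nan]
bar 191 (array([541.7, 177.2]), array([45.5, 20.1]), -3.6)
bar 0 look.py:8: RuntimeWarning: Mean of empty slice.
  t=q[abs(q[:,2]-z)<.006]; print("top",len(t),rect(t) if len(t)>10 else "",t.mean(0))
  ret = um.true_divide(
```

```bash
python3 - <<'E'
from h import *
print(pose()[0])
p=bot.read_camera("scene");W=cloud(p);q=W[bot.masks_of(p,"guard")[0]["mask"]];q=q[~np.isnan(q[:,0])]
t=q[abs(q[:,2]-np.percentile(q[:,2],85))<.006]; print(rect(t),t.mean(0))
print(pose()[0]); plan((.5365,.267,.21,4))
E
```

```text
[0.53769223 0.2670077  0.23229329 3.94129275]
(array([539.9, 261.5]), array([ 32.9, 119.1]), 4.5) [0.54207501 0.26069254 0.25200424]
[0.53726756 0.26699616 0.23181436 3.95778838]
0.000 -0.001 0.022 -0.0
-- [0.536 0.267 0.21  4.   ]
```

Request:
{"name": "send_rows", "arguments": {
  "deltas": "0 -0.001 0.01 0; 0 -0.001 0.02 0; 0 -0.001 0.03 0; 0 -0.001 0.03 0; 0 -0.001 0.03 0"
}}

```text
t: 8.45
eef_pos: [0.5353, 0.2666, 0.1997]
tool_rot: [-0.0, 0.682, 0.731, -0.001]
contact_force: [-0.5, 0.8, -1.5]
gripper_width: 0.318
grasp_force: 41.8
```

Request:
{"name": "send_rows", "arguments": {
  "deltas": "0 0 0.005 0; 0 0 0.010 0; 0 0 0.015 0; 0 0 0.020 0; 0 0 0.020 0"
}}

```text
t: 8.95
eef_pos: [0.535, 0.2666, 0.1794]
tool_rot: [-0.0, 0.682, 0.731, -0.001]
contact_force: [-0.6, 0.0, -3.6]
gripper_width: 0.322
grasp_force: 41.8
```

Request:
{"name": "send_rows", "arguments": {
  "deltas": "0 0.001 0.010 0; 0 0.001 0.020 0; 0 0.001 0.030 0; 0 0.001 0.037 0; 0 0.001 0.040 0"
}}

```text
t: 9.45
eef_pos: [0.5359, 0.2666, 0.139]
tool_rot: [-0.0, 0.682, 0.731, -0.001]
contact_force: [0.0, -0.4, -2.7]
gripper_width: 0.32
grasp_force: 41.9
```

Request:
{"name": "send_rows", "arguments": {
  "deltas": "0 0 0.001 0; 0 0 0.002 0; 0 0 0.003 0; 0 0 0.004 0; 0 0 0.005 0"
}}

```text
t: 9.95
eef_pos: [0.5366, 0.2669, 0.1355]
tool_rot: [0.0, 0.682, 0.731, 0.0]
contact_force: [-0.6, 0.5, -1.9]
gripper_width: 0.322
grasp_force: 41.9
```

Request:
{"name": "send_rows", "arguments": {
  "deltas": "0 0 0.0005 0; 0 0 0.001 0; 0 0 0.0015 0; 0 0 0.002 0; 0 0 0.002 0"
}}

```text
t: 10.45
eef_pos: [0.5366, 0.2669, 0.1351]
tool_rot: [-0.0, 0.682, 0.731, 0.0]
contact_force: [-6.7, -2.2, 13.6]
gripper_width: 0.322
grasp_force: 44.0
```

Request:
{"name": "send_rows", "arguments": {
  "deltas": "0 0 0.0005 0; 0 0 0.001 0; 0 0 0.0015 0; 0 0 0.002 0; 0 0 0.002 0"
}}

```text
t: 10.95
eef_pos: [0.5366, 0.267, 0.1351]
tool_rot: [-0.001, 0.682, 0.731, 0.001]
contact_force: [-13.1, -4.4, 30.1]
gripper_width: 0.323
grasp_force: 46.3
```

Request:
{"name": "send_rows", "arguments": {
  "deltas": "0 0 -0.001 0; 0 0 -0.002 0; 0 0 -0.0035 0; 0 0 -0.0035 0"
}}

```text
t: 11.35
eef_pos: [0.5367, 0.267, 0.1352]
tool_rot: [0.0, 0.682, 0.731, 0.0]
contact_force: [-2.3, -0.4, 3.5]
gripper_width: 0.325
grasp_force: 42.8
```

Request:
{"name": "send_rows", "arguments": {
  "deltas": "0 0 0 0; 0 0 0 0; 0 0 0 0; 0 0 0 0; 0 0 0 0",
  "claw": 0.8
}}

```text
t: 11.85
eef_pos: [0.5366, 0.2669, 0.1347]
tool_rot: [0.0, 0.682, 0.731, 0.0]
contact_force: [-0.0, -0.6, -0.3]
gripper_width: 0.803
grasp_force: 0.0
```

Request:
{"name": "send_rows", "arguments": {
  "deltas": "0 0 -0.03 0; 0 0 -0.07 0; 0 0 -0.11 0; 0 0 -0.16 0; 0 0 -0.165 0"
}}

```text
t: 12.35
eef_pos: [0.5396, 0.2678, 0.3066]
tool_rot: [0.001, 0.682, 0.731, 0.005]
contact_force: [1.0, 0.1, -0.3]
gripper_width: 0.801
grasp_force: 0.0
```

```bash
python3 look.py; python3 - <<'E'
from h import *
plan((.5835,-.0365,.29,15))
E
```

```text
[0.5396 0.2678 0.3066 3.947 ] [ 1.   0.1 -0.3] 0.80074969375311 0.0
scene [([0.5334, 0.2607, 0.1007], 0.96)]
0.85 [[0.528, 0.206, 0.099], [0.549, 0.261, 0.137], [0.555, 0.317, 0.157]]
top 0  [nan nan nan]
bar 113 (array([541.7, 177.9]), array([20.1, 44.4]), 5.0)
bar 82 (array([530.4, 350.3]), array([19. , 29.9]), 5.2)
top [([0.5353, 0.263, 0.0979], 0.79)]
0.62 [[0.522, 0.206, 0.13], [0.536, 0.264, 0.155], [0.551, 0.318, 0.158]]
top 0  [nan nan nan]
bar 189 (array([542. , 179.2]), array([15.7, 41.5]), 4.4)
bar 0 
-0.044 0.004 0.001 -1.6; -0.087 0.008 0.002 -3.1; -0.131 0.011 0.003 -4.7; -0.175 0.015 0.005 -6.3; -0.218 0.019 0.006 -7.9
-0.044 -0.002 0.001 -1.6; -0.088 -0.004 0.002 -3.1
-- [ 0.584 -0.036  0.29  15.   ]look.py:8: RuntimeWarning: Mean of empty slice.
  t=q[abs(q[:,2]-z)<.006]; print("top",len(t),rect(t) if len(t)>10 else "",t.mean(0))
  ret = um.true_divide(
```

Request:
{"name": "send_rows", "arguments": {
  "deltas": "-0.044 0.004 0.001 -1.6; -0.087 0.008 0.002 -3.1; -0.131 0.011 0.003 -4.7; -0.175 0.015 0.005 -6.3; -0.218 0.019 0.006 -7.9",
  "claw": 1
}}

```text
t: 13.15
eef_pos: [0.5698, 0.0488, 0.2923]
tool_rot: [-0.001, 0.63, 0.777, -0.001]
contact_force: [-0.0, 0.4, -0.2]
gripper_width: 1.0
grasp_force: 0.0
```

Request:
{"name": "send_rows", "arguments": {
  "deltas": "-0.044 -0.002 0.001 -1.6; -0.088 -0.004 0.002 -3.1; -0.088 -0.004 0.01 -3.1; -0.088 -0.004 0.01 -3.1; -0.088 -0.004 0.01 -3.1"
}}

```text
t: 13.65
eef_pos: [0.5843, -0.0348, 0.2827]
tool_rot: [-0.001, 0.608, 0.794, -0.001]
contact_force: [0.2, 0.8, -0.5]
gripper_width: 1.001
grasp_force: 0.0
```

```bash
python3 - <<'E'
from h import *
P,o=pose();print(P.round(4),o["gripper_width"])
p=bot.read_camera("scene");save(p,"c1.png");W=cloud(p)
for a in((.145,.165),(.165,.19),(.148,.19)):
    q=sel(W,np.array([.52,-.08,a[0]]),np.array([.65,.02,a[1]])); print(len(q),rect(q),q.mean(0).round(4))
plan((.583,-.0365,.15,15.5))
E
```

```text
[ 0.5843 -0.0348  0.2827 15.0674] 1.0014764097307658
133 (array([584.3, -37.2]), array([69.1, 23.7]), -75.6) [ 0.5834 -0.0373  0.1558]
168 (array([583.8, -37.8]), array([75.2, 24.6]), -74.5) [ 0.5823 -0.038   0.1764]
285 (array([583.8, -37.8]), array([75.2, 24.6]), -74.5) [ 0.5824 -0.0379  0.1684]
-0.001 -0.001 0.044 -0.1; -0.001 -0.001 0.089 -0.3; -0.002 -0.002 0.133 -0.4
-- [ 0.583 -0.036  0.15  15.5  ]
```

Request:
{"name": "send_rows", "arguments": {
  "deltas": "-0.002 -0.001 0.03 0; -0.002 -0.001 0.06 0; -0.002 -0.001 0.085 0; -0.002 -0.001 0.085 0"
}}

```text
t: 14.1
eef_pos: [0.5821, -0.0363, 0.1956]
tool_rot: [-0.003, 0.608, 0.794, -0.002]
contact_force: [0.1, -0.1, -0.4]
gripper_width: 0.994
grasp_force: 0.0
```

Request:
{"name": "send_rows", "arguments": {
  "deltas": "0 0 0.012 0; 0 0 0.024 0; 0 0 0.036 0; 0 0 0.048 0; 0 0 0.048 0"
}}

```text
t: 14.6
eef_pos: [0.5832, -0.0383, 0.149]
tool_rot: [-0.001, 0.609, 0.793, -0.001]
contact_force: [-0.1, 0.5, -0.4]
gripper_width: 1.0
grasp_force: 0.0
```

Request:
{"name": "send_rows", "arguments": {
  "deltas": "0 0 0 0; 0 0 0 0; 0 0 0 0; 0 0 0 0; 0 0 0 0",
  "claw": 0.3,
  "force": 40
}}

```text
t: 15.1
eef_pos: [0.587, -0.0391, 0.1546]
tool_rot: [0.002, 0.609, 0.793, 0.002]
contact_force: [-3.8, -1.3, 20.3]
gripper_width: 0.529
grasp_force: 39.0
```

```bash
python3 - <<'E'
from h import *
P,o=pose();print(P.round(4),o["gripper_width"],o["contact_force"],o["grasp_force"])
p=bot.read_camera("scene"); x=p["img"][130:260,230:400]; cv2.imwrite("pics/c2.png",cv2.resize(x,None,fx=4,fy=4)[...,::-1])
E
```

```text
[ 0.587  -0.0391  0.1546 14.9452] 0.5292808335298104 [-3.80811141 -1.30662586 20.31886445] 39.037408232688904
```

View pics/c2.png

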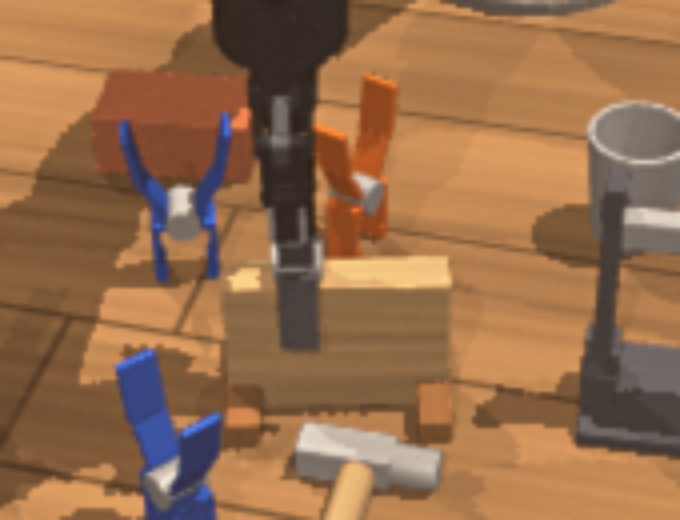

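Request:
{"name": "send_rows", "arguments": {
  "deltas": "0 0 -0.006 0; 0 0 -0.015 0; 0 0 -0.03 0; 0 0 -0.045 0; 0 0 -0.065 0"
}}

```text
t: 15.65
eef_pos: [0.584, -0.0384, 0.2168]
tool_rot: [-0.0, 0.609, 0.793, -0.0]
contact_force: [0.1, 0.7, -0.7]
gripper_width: 0.529
grasp_force: 41.8
```

Request:
{"name": "send_rows", "arguments": {
  "deltas": "0 0 -0.03 0; 0 0 -0.06 0; 0 0 -0.085 0; 0 0 -0.085 0; 0 0 -0.085 0"
}}

```text
t: 16.15
eef_pos: [0.5843, -0.0384, 0.3014]
tool_rot: [0.0, 0.609, 0.793, 0.001]
contact_force: [0.3, 0.6, -3.7]
gripper_width: 0.526
grasp_force: 41.8
```

```bash
cat > clampview.py <<'E'
from h import *
import sys
P,o=pose();print(P.round(4),o["gripper_width"],o["contact_force"].round(1),o["grasp_force"])
for c in("scene","top"):
    p=bot.read_camera(c); W=cloud(p); save(p,"cl_%s_%d.png"%(c,p["shot"]))
    print(c,[(l["xyz"],round(l["confidence"],2)) for l in bot.landmark_of(p,"clamp") if l["xyz"][2]>.08])
    for a in np.arange(-.11,-.03,.01):
        q=sel(W,P[:3]+[-.06,-.06,a],P[:3]+[.06,.06,a+.01])
        if len(q)>8: print("  z%.3f"%(P[2]+a),len(q),rect(q),q.mean(0).round(4))
    if c=="scene":
        u=p["camera_from_world"]@np.append(P[:3]-[0,0,.04],1); x=int(p["cx"]-p["fx"]*u[0]/u[2]);y=int(p["cy"]+p["fy"]*u[1]/u[2]); 
        k=p["img"][max(y-65,0):y+65,max(x-80,0):x+80]; cv2.imwrite("pics/"+sys.argv[1],cv2.resize(k,None,fx=4,fy=4)[...,::-1])
E
python3 clampview.py c3.png
```

```text
[ 0.5843 -0.0384  0.3014 14.9816] 0.5261680439539939 [ 0.3  0.6 -3.7] 41.78040325641632
scene [([0.5771, -0.0349, 0.2559], 0.62)]
  z0.211 42 (array([588.2, -25.5]), array([21.8, 59.2]), 80.9) [ 0.6078 -0.0289  0.2168]
  z0.221 48 (array([585.2, -35.2]), array([56.1, 22.8]), -74.4) [ 0.6058 -0.0284  0.2264]
  z0.231 46 (array([607.8, -28.4]), array([ 8.8, 22.5]), 13.7) [ 0.6071 -0.0283  0.2367]
  z0.241 40 (array([602.3, -25.6]), array([13.1, 30.5]), 47.0) [ 0.6049 -0.0293  0.2465]
  z0.251 76 (array([600.1, -31.2]), array([21.7, 29.3]), 15.8) [ 0.6007 -0.0317  0.2573]
  z0.261 73 (array([588.5, -34.1]), array([35.1, 29. ]), -74.3) [ 0.5921 -0.0322  0.2658]
top []
```

View pics/c3.png

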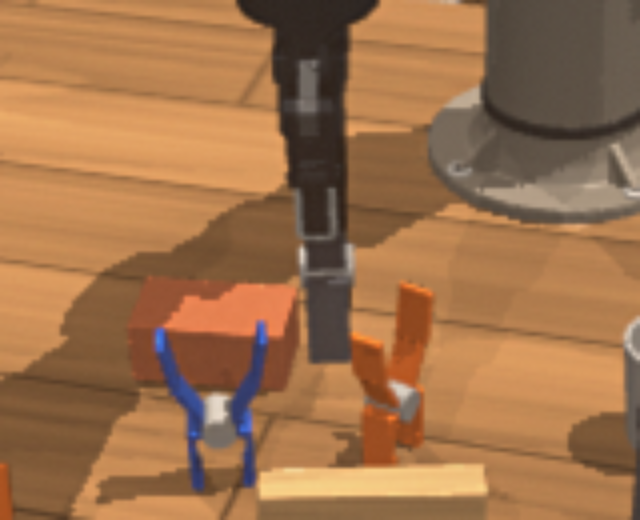

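```bash
python3 - <<'E'
from h import *
plan((.536,.264,.295,4.2))
E
```

```text
0.043 0.005 0.001 1.5; 0.087 0.009 0.001 3.1; 0.130 0.014 0.002 4.6; 0.174 0.018 0.003 6.2; 0.217 0.023 0.003 7.7
0.044 -0.001 0.001 1.5; 0.087 -0.003 0.001 3.1
-- [0.536 0.264 0.295 4.2  ]
```

Request:
{"name": "send_rows", "arguments": {
  "deltas": "0.043 0.005 0.001 1.5; 0.087 0.009 0.001 3.1; 0.130 0.014 0.002 4.6; 0.174 0.018 0.003 6.2; 0.217 0.023 0.003 7.7"
}}

```text
t: 16.85
eef_pos: [0.5494, 0.1787, 0.2968]
tool_rot: [-0.0, 0.661, 0.75, -0.001]
contact_force: [0.2, -0.2, -2.4]
gripper_width: 0.526
grasp_force: 41.8
```

Request:
{"name": "send_rows", "arguments": {
  "deltas": "0.044 -0.001 0.001 1.5; 0.087 -0.003 0.001 3.1; 0.087 -0.003 0.001 3.1; 0.087 -0.003 0.001 3.1; 0.087 -0.003 0.001 3.1"
}}

```text
t: 17.35
eef_pos: [0.5366, 0.2615, 0.2962]
tool_rot: [0.0, 0.681, 0.732, -0.001]
contact_force: [1.0, -1.1, -1.9]
gripper_width: 0.527
grasp_force: 41.8
```

```bash
python3 clampview.py c4.png;  python3 - <<'E'
from h import *
p=bot.read_camera("scene");W=cloud(p)
q=sel(W,np.array([.5,.19,.152]),np.array([.58,.33,.16]));print("guard top",rect(q),q.mean(0))
plan((.536,.265,.26,4.2))
E
```

```text
[0.5366 0.2615 0.2962 4.0937] 0.5271520978250706 [ 1.  -1.1 -1.9] 41.81508243083954
scene [([0.5358, 0.2664, 0.2471], 0.89)]
  z0.206 43 (array([539.9, 264.6]), array([55.5, 23.5]), -87.5) [0.5594 0.2649 0.2117]
  z0.216 55 (array([541.8, 255.1]), array([57.5, 22.7]), -62.1) [0.5585 0.2641 0.2212]
  z0.226 43 (array([560.4, 265.8]), array([ 6.2, 21.9]), 4.2) [0.5611 0.2656 0.2312]
  z0.236 54 (array([556.8, 260.7]), array([29.4, 16.5]), -30.7) [0.5588 0.2648 0.2412]
  z0.246 85 (array([542.9, 257. ]), array([48.9, 28.5]), -46.7) [0.5522 0.2639 0.2523]
  z0.256 71 (array([539.6, 264. ]), array([36.8, 29.9]), -87.3) [0.5449 0.2629 0.2606]
top [([0.5396, 0.2655, 0.2543], 0.74)]
  z0.206 25 (array([534.4, 257.3]), array([23. , 63.9]), 79.2) [0.5261 0.2583 0.213 ]
  z0.216 47 (array([535.5, 263.9]), array([57.7, 23.8]), -87.1) [0.53   0.2609 0.2212]
  z0.226 28 (array([536.4, 258.2]), array([18.3, 54.2]), 87.4) [0.5294 0.2578 0.231 ]
  z0.236 35 (array([536.2, 257.5]), array([49.5, 16.6]), -86.9) [0.531  0.2548 0.2419]
  z0.246 80 (array([536.4, 255.3]), array([13.3, 47.2]), 88.3) [0.5344 0.2541 0.252 ]
  z0.256 234 (array([535.7, 264.2]), array([42.4, 30.5]), -80.2) [0.5367 0.2622 0.2625]
guard top (array([539.1, 260.1]), array([ 35.1, 139.1]), 4.6) [0.53919213 0.26151528 0.15546139]
0.003 -0.001 0.037 -0.1
-- [0.536 0.265 0.26  4.2  ]
```

View pics/c4.png

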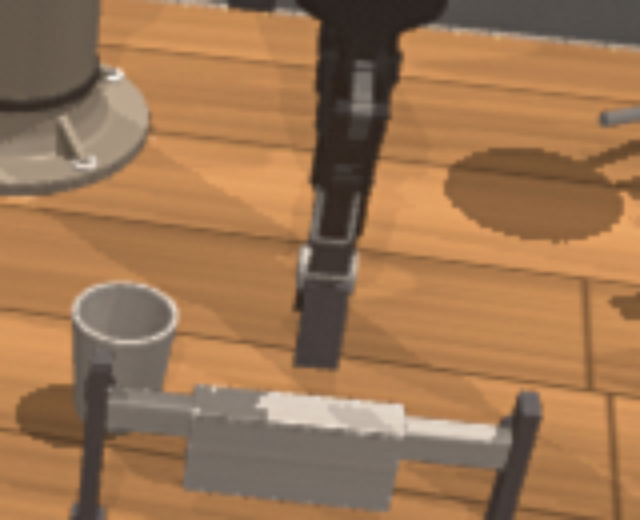

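Request:
{"name": "send_rows", "arguments": {
  "deltas": "0 -0.0005 0.01 0; 0 -0.0005 0.02 0; 0 -0.0005 0.03 0; 0 -0.0005 0.035 0; 0 -0.0005 0.035 0"
}}

```text
t: 18.1
eef_pos: [0.5354, 0.2628, 0.2605]
tool_rot: [-0.0, 0.681, 0.732, -0.001]
contact_force: [-1.3, 0.1, -1.0]
gripper_width: 0.524
grasp_force: 41.8
```

Request:
{"name": "send_rows", "arguments": {
  "deltas": "0 0 0.008 0; 0 0 0.016 0; 0 0 0.024 0; 0 0 0.032 0; 0 0 0.036 0"
}}

```text
t: 18.6
eef_pos: [0.5355, 0.2628, 0.2246]
tool_rot: [-0.0, 0.681, 0.732, -0.001]
contact_force: [-0.3, 0.1, -2.5]
gripper_width: 0.525
grasp_force: 41.8
```

Request:
{"name": "send_rows", "arguments": {
  "deltas": "0 0 0.001 0; 0 0 0.002 0; 0 0 0.003 0; 0 0 0.004 0; 0 0 0.004 0"
}}

```text
t: 19.1
eef_pos: [0.536, 0.263, 0.2219]
tool_rot: [-0.0, 0.681, 0.732, 0.0]
contact_force: [-0.2, 0.2, -2.0]
gripper_width: 0.524
grasp_force: 41.8
```

Request:
{"name": "send_rows", "arguments": {
  "deltas": "0 0 0.001 0; 0 0 0.002 0; 0 0 0.003 0; 0 0 0.004 0; 0 0 0.004 0"
}}

```text
t: 19.6
eef_pos: [0.5359, 0.263, 0.2176]
tool_rot: [-0.0, 0.681, 0.732, -0.0]
contact_force: [0.6, -0.5, -1.5]
gripper_width: 0.53
grasp_force: 41.8
```

Request:
{"name": "send_rows", "arguments": {
  "deltas": "0 0 0.0005 0; 0 0 0.001 0; 0 0 0.0015 0; 0 0 0.002 0; 0 0 0.002 0"
}}

```text
t: 20.1
eef_pos: [0.5359, 0.263, 0.2157]
tool_rot: [-0.0, 0.681, 0.732, -0.0]
contact_force: [-0.0, 0.1, -1.3]
gripper_width: 0.528
grasp_force: 41.8
```

Request:
{"name": "send_rows", "arguments": {
  "deltas": "0 0 0.0005 0; 0 0 0.001 0; 0 0 0.0015 0; 0 0 0.002 0; 0 0 0.002 0"
}}

```text
t: 20.6
eef_pos: [0.5359, 0.263, 0.2137]
tool_rot: [-0.0, 0.681, 0.732, -0.0]
contact_force: [0.4, -1.0, -2.1]
gripper_width: 0.528
grasp_force: 41.8
```

Request:
{"name": "send_rows", "arguments": {
  "deltas": "0 0 0.0005 0; 0 0 0.001 0; 0 0 0.0015 0; 0 0 0.002 0; 0 0 0.002 0"
}}

```text
t: 21.1
eef_pos: [0.5359, 0.263, 0.2117]
tool_rot: [-0.0, 0.681, 0.732, -0.0]
contact_force: [-0.2, -0.7, -2.0]
gripper_width: 0.528
grasp_force: 41.8
```

Request:
{"name": "send_rows", "arguments": {
  "deltas": "0 0 0.0005 0; 0 0 0.001 0; 0 0 0.0015 0; 0 0 0.002 0; 0 0 0.002 0"
}}

```text
t: 21.6
eef_pos: [0.5361, 0.2632, 0.2113]
tool_rot: [-0.0, 0.681, 0.732, 0.0]
contact_force: [-4.2, -0.4, 9.9]
gripper_width: 0.526
grasp_force: 43.8
```

Request:
{"name": "send_rows", "arguments": {
  "deltas": "0 0 0.0005 0; 0 0 0.001 0; 0 0 0.0015 0; 0 0 0.002 0; 0 0 0.002 0"
}}

```text
t: 22.1
eef_pos: [0.5361, 0.2632, 0.2111]
tool_rot: [-0.001, 0.681, 0.732, 0.001]
contact_force: [-8.8, -3.4, 24.4]
gripper_width: 0.524
grasp_force: 46.3
```

Request:
{"name": "send_rows", "arguments": {
  "deltas": "0 0 0.0005 0; 0 0 0.001 0; 0 0 0.001 0; 0 0 0.001 0"
}}

```text
t: 22.5
eef_pos: [0.5362, 0.2633, 0.2111]
tool_rot: [-0.001, 0.681, 0.732, 0.001]
contact_force: [-10.8, -4.4, 30.9]
gripper_width: 0.524
grasp_force: 47.5
```

Request:
{"name": "send_rows", "arguments": {
  "deltas": "0 0 0 0; 0 0 0 0; 0 0 0 0; 0 0 0 0; 0 0 0 0",
  "claw": 1
}}

```text
t: 23.0
eef_pos: [0.5359, 0.263, 0.2065]
tool_rot: [-0.0, 0.681, 0.732, -0.0]
contact_force: [-0.8, 0.2, 0.6]
gripper_width: 1.002
grasp_force: 0.0
```

```bash
python3 clampview.py c5.png | head -3
```

```text
[0.5359 0.263  0.2065 4.1829] 1.002046908166436 [-0.8  0.2  0.6] 0.0
scene [([0.5339, 0.2697, 0.1706], 0.54)]
  z0.097 156 (array([547.1, 263.2]), array([ 10.4, 118.6]), 4.5) [0.5483 0.2631 0.1014]
```

View pics/c5.png

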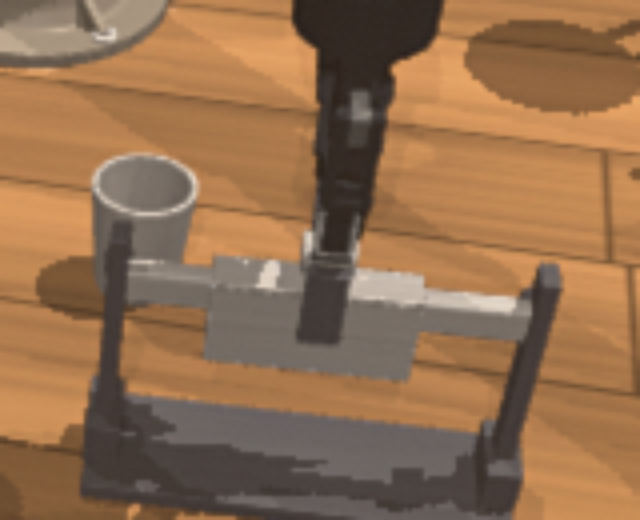

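The clamp sits on the middle of the guard with its jaws closed (crop px 325,290), and the fingers are clear. I'll withdraw straight up.

Request:
{"name": "send_rows", "arguments": {
  "deltas": "0 0 -0.01 0; 0 0 -0.025 0; 0 0 -0.045 0; 0 0 -0.08 0; 0 0 -0.12 0"
}}

```text
t: 23.7
eef_pos: [0.5356, 0.2627, 0.3287]
tool_rot: [-0.0, 0.681, 0.732, -0.0]
contact_force: [-0.3, 1.4, -0.1]
gripper_width: 1.003
grasp_force: 0.0
```

Request:
{"name": "send_rows", "arguments": {
  "deltas": "0 0 -0.04 0; 0 0 -0.05 0; 0 0 -0.05 0; 0 0 -0.05 0; 0 0 -0.05 0"
}}

```text
t: 24.2
eef_pos: [0.5352, 0.2628, 0.3752]
tool_rot: [-0.0, 0.681, 0.732, -0.001]
contact_force: [0.0, -0.4, -0.6]
gripper_width: 0.999
grasp_force: 0.0
```

```bash
python3 - <<'E'
from h import *
p=bot.read_camera("scene");W=cloud(p)
k=p["img"][120:260,350:520]; cv2.imwrite("pics/f.png",cv2.resize(k,None,fx=4,fy=4)[...,::-1])
print([(l["xyz"],l["confidence"]) for l in bot.landmark_of(p,"clamp")][:4],[(l["xyz"],l["confidence"]) for l in bot.landmark_of(p,"guard")][:2])
for a in(.175,.19,.2,.21,.22,.23,.24):
    q=sel(W,np.array([.48,.22,a]),np.array([.6,.31,a+.01])); 
    if len(q)>8: print(a,len(q),rect(q),q[:,2].max().round(4))
for n in("tin","firebrick","hammer"): print(n,[np.round(l["xyz"],3) for l in bot.landmark_of(p,n)][:1])
print(pose()[0])
E
```

```text
[([0.4835, -0.1466, 0.0496], 0.89), ([0.6763, -0.2311, 0.05], 0.88), ([0.7202, -0.0711, 0.0534], 0.79), ([0.5325, 0.2657, 0.1717], 0.75)] [([0.5304, 0.2632, 0.0962], 0.87)]
0.175 63 (array([545.9, 264.2]), array([31.9, 29.1]), -20.4) 0.1849
0.19 27 (array([538.9, 258.2]), array([48. , 18.7]), -58.5) 0.2
0.2 33 (array([535.9, 264.4]), array([56.2, 20.7]), -85.6) 0.2098
0.21 87 (array([536.7, 265.8]), array([64. , 25.4]), -85.4) 0.2198
0.22 90 (array([536.8, 264.8]), array([66.8, 25.8]), -85.8) 0.2299
0.23 84 (array([536.3, 264.5]), array([71.8, 25.4]), -86.8) 0.2399
0.24 97 (array([537.1, 264.5]), array([76.4, 26.1]), -86.3) 0.2488
tin [array([0.37 , 0.144, 0.   ])]
firebrick [array([ 0.358, -0.194, -0.001])]
hammer [array([0.764, 0.021, 0.   ])]
[0.53584073 0.26294004 0.37624937 4.17646657]
```

View pics/f.png

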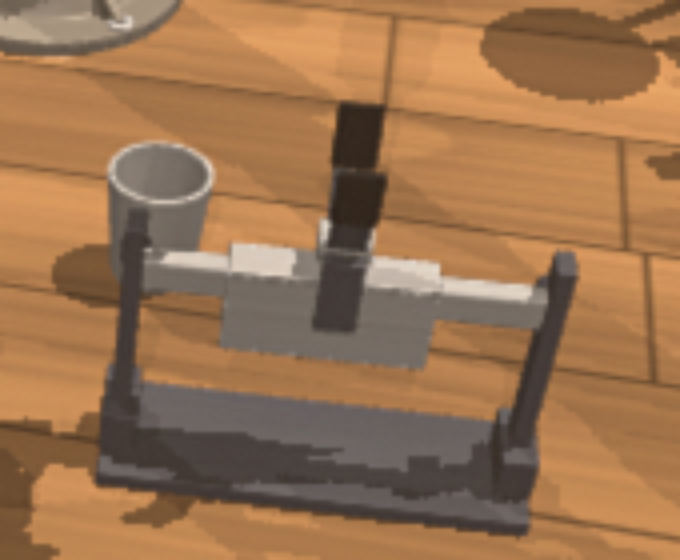

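```bash
python3 - <<'E'
from h import *
for c in("scene","top"):
    p=bot.read_camera(c);W=cloud(p)
    for n,lo,hi in(("h",(.48,.22,.2),(.6,.31,.27)),("barrel",(.53,.245,.165),(.545,.285,.2)),("guardL",(.525,.21,.14),(.547,.245,.17)),("guardR",(.525,.29,.14),(.547,.315,.17))):
        q=sel(W,np.array(lo),np.array(hi)); 
        if len(q)>5: print(c,n,len(q),np.percentile(q[:,2],[5,50,80,90,95,98,100]).round(4))
    # reference: rack scene statistics: handles top from first frame were 95%: .185 (top), barrel z 95% .1243
E
```

```text
scene h 392 [0.206  0.2291 0.2423 0.2455 0.2471 0.2481 0.2497]
scene barrel 30 [0.1703 0.1816 0.1861 0.1863 0.1867 0.1871 0.1875]
scene guardL 89 [0.1539 0.1558 0.157  0.1575 0.1577 0.158  0.1596]
scene guardR 108 [0.1433 0.1543 0.1563 0.1573 0.1577 0.1579 0.1583]
top h 357 [0.202  0.2304 0.2463 0.2475 0.2482 0.249  0.2517]
top barrel 168 [0.1716 0.1851 0.1865 0.1873 0.1883 0.1889 0.1892]
top guardL 214 [0.1527 0.1554 0.1569 0.1574 0.1581 0.1591 0.1601]
top guardR 151 [0.153  0.1557 0.157  0.1576 0.158  0.1588 0.1596]
```

The barrel stands about 6 mm above the fold, so the opening fingers must have dragged the clamp up. I'll squeeze it again, press it down, then release in small steps while keeping the push on.

Request:
{"name": "send_rows", "arguments": {
  "deltas": "0 0 0.04 0; 0 0 0.08 0; 0 0 0.1 0; 0 0 0.115 0; 0 0 0.125 0"
}}

```text
t: 25.1
eef_pos: [0.5355, 0.2628, 0.2504]
tool_rot: [-0.0, 0.681, 0.732, -0.001]
contact_force: [-0.3, -1.2, -0.1]
gripper_width: 0.999
grasp_force: 0.0
```

Request:
{"name": "send_rows", "arguments": {
  "deltas": "0 0 0.01 0; 0 0 0.02 0; 0 0 0.03 0; 0 0 0.042 0; 0 0 0.042 0"
}}

```text
t: 25.6
eef_pos: [0.535, 0.2627, 0.208]
tool_rot: [-0.0, 0.681, 0.732, -0.001]
contact_force: [0.1, -1.7, 0.1]
gripper_width: 1.0
grasp_force: 0.0
```

Request:
{"name": "send_rows", "arguments": {
  "deltas": "0 0 0 0; 0 0 0 0; 0 0 0 0; 0 0 0 0; 0 0 0 0",
  "claw": 0.4,
  "force": 40
}}

```text
t: 26.1
eef_pos: [0.5375, 0.2638, 0.2124]
tool_rot: [0.0, 0.681, 0.732, 0.002]
contact_force: [-0.7, -1.2, 10.2]
gripper_width: 0.525
grasp_force: 41.6
```

Request:
{"name": "send_rows", "arguments": {
  "deltas": "0 0 0.0005 0; 0 0 0.001 0; 0 0 0.0015 0; 0 0 0.002 0; 0 0 0.002 0"
}}

```text
t: 26.6
eef_pos: [0.5376, 0.2639, 0.2123]
tool_rot: [-0.0, 0.681, 0.732, 0.003]
contact_force: [-6.6, -2.9, 24.0]
gripper_width: 0.53
grasp_force: 44.0
```

```bash
cat > z.py <<'E'
from h import *
p=bot.read_camera("scene");W=cloud(p)
q=sel(W,np.array((.53,.24,.165)),np.array((.56,.29,.188)));v=q[:,2];print(len(q),np.percentile(v,[5,50,90,98]).round(4),pose()[0])
# jaw lower edge on the +x side
q=sel(W,np.array((.549,.25,.09)),np.array((.58,.278,.165)));print(len(q),[ (round(a,3),q[abs(q[:,2]-a)<.0025][:,0].mean().round(4)) for a in np.arange(.1,.165,.005) if (abs(q[:,2]-a)<.0025).sum()>2])
E
python3 z.py
```

```text
126 [0.1673 0.1722 0.1826 0.1869] [0.53757736 0.26387353 0.21235026 4.16747951]
211 [(np.float64(0.1), np.float64(0.5506)), (np.float64(0.105), np.float64(0.551)), (np.float64(0.11), np.float64(0.5508)), (np.float64(0.12), np.float64(0.5567)), (np.float64(0.125), np.float64(0.5633)), (np.float64(0.13), np.float64(0.563)), (np.float64(0.135), np.float64(0.5621)), (np.float64(0.14), np.float64(0.5606)), (np.float64(0.145), np.float64(0.5621)), (np.float64(0.15), np.float64(0.5605)), (np.float64(0.155), np.float64(0.5594)), (np.float64(0.16), np.float64(0.5597))]
```

Request:
{"name": "send_rows", "arguments": {
  "deltas": "0 0 0.0005 0; 0 0 0.001 0; 0 0 0.001 0",
  "claw": 0.6
}}

```text
t: 26.95
eef_pos: [0.5381, 0.264, 0.21]
tool_rot: [0.001, 0.681, 0.732, 0.003]
contact_force: [-0.8, 0.4, 14.1]
gripper_width: 0.602
grasp_force: 12.1
```

Request:
{"name": "send_rows", "arguments": {
  "deltas": "0 0 0.001 0; 0 0 0.002 0; 0 0 0.002 0"
}}

```text
t: 27.25
eef_pos: [0.539, 0.2641, 0.2088]
tool_rot: [0.001, 0.681, 0.732, 0.004]
contact_force: [-0.5, -1.8, 16.0]
gripper_width: 0.598
grasp_force: 13.3
```

Request:
{"name": "send_rows", "arguments": {
  "deltas": "0 0 0.001 0; 0 0 0.001 0; 0 0 0.001 0",
  "claw": 0.66
}}

```text
t: 27.55
eef_pos: [0.538, 0.2638, 0.2064]
tool_rot: [0.001, 0.681, 0.732, 0.003]
contact_force: [-0.5, -0.4, 11.2]
gripper_width: 0.662
grasp_force: 11.4
```

Request:
{"name": "send_rows", "arguments": {
  "deltas": "0 0 0.0015 0; 0 0 0.003 0; 0 0 0.0035 0",
  "claw": 0.7
}}

```text
t: 27.85
eef_pos: [0.5383, 0.2638, 0.2032]
tool_rot: [0.001, 0.681, 0.732, 0.003]
contact_force: [-1.0, -1.0, 15.8]
gripper_width: 0.702
grasp_force: 12.1
```

Request:
{"name": "send_rows", "arguments": {
  "deltas": "0 0 0.0015 0; 0 0 0.003 0; 0 0 0.0035 0",
  "claw": 0.74
}}

```text
t: 28.15
eef_pos: [0.5383, 0.2639, 0.1998]
tool_rot: [0.001, 0.681, 0.732, 0.003]
contact_force: [-0.7, -0.0, 16.1]
gripper_width: 0.737
grasp_force: 8.4
```

Request:
{"name": "send_rows", "arguments": {
  "deltas": "0 0 0.0015 0; 0 0 0.003 0; 0 0 0.0035 0",
  "claw": 0.78
}}

```text
t: 28.45
eef_pos: [0.5386, 0.2642, 0.1967]
tool_rot: [0.001, 0.681, 0.732, 0.004]
contact_force: [-0.5, -0.4, 16.4]
gripper_width: 0.778
grasp_force: 3.0
```

Request:
{"name": "send_rows", "arguments": {
  "deltas": "0 0 0.0015 0; 0 0 0.003 0; 0 0 0.0035 0",
  "claw": 0.82
}}

```text
t: 28.75
eef_pos: [0.5399, 0.2645, 0.1942]
tool_rot: [0.001, 0.681, 0.732, 0.005]
contact_force: [1.3, -0.9, 18.9]
gripper_width: 0.819
grasp_force: 0.4
```

Request:
{"name": "send_rows", "arguments": {
  "deltas": "0 0 0.001 0; 0 0 0.002 0; 0 0 0.003 0",
  "claw": 0.87
}}

```text
t: 29.05
eef_pos: [0.5393, 0.2642, 0.1908]
tool_rot: [0.001, 0.681, 0.732, 0.004]
contact_force: [-1.4, -1.1, 25.5]
gripper_width: 0.872
grasp_force: 0.0
```

```bash
python3 z.py
```

```text
55 [0.1655 0.1676 0.1789 0.181 ] [0.53933166 0.26413483 0.19087807 4.15718596]
189 [(np.float64(0.1), np.float64(0.5498)), (np.float64(0.105), np.float64(0.5501)), (np.float64(0.11), np.float64(0.5508)), (np.float64(0.115), np.float64(0.5536)), (np.float64(0.12), np.float64(0.5549)), (np.float64(0.125), np.float64(0.5562)), (np.float64(0.13), np.float64(0.5558)), (np.float64(0.135), np.float64(0.5553)), (np.float64(0.14), np.float64(0.5566)), (np.float64(0.145), np.float64(0.556)), (np.float64(0.15), np.float64(0.5574)), (np.float64(0.155), np.float64(0.5568)), (np.float64(0.16), np.float64(0.557))]
```

Request:
{"name": "send_rows", "arguments": {
  "deltas": "0 0 0 0; 0 0 0 0; 0 0 0 0; 0 0 0 0",
  "claw": 1
}}

```text
t: 29.5
eef_pos: [0.5356, 0.2629, 0.1863]
tool_rot: [-0.0, 0.681, 0.732, -0.001]
contact_force: [-0.6, 0.0, -0.6]
gripper_width: 0.999
grasp_force: 0.0
```

Request:
{"name": "send_rows", "arguments": {
  "deltas": "0.000 -0.001 -0.002 0; 0 -0.002 -0.005 0; 0 -0.002 -0.01 0; 0 -0.002 -0.015 0; 0 -0.002 -0.015 0"
}}

```text
t: 30.0
eef_pos: [0.5346, 0.2631, 0.2029]
tool_rot: [0.0, 0.681, 0.732, 0.001]
contact_force: [0.2, 0.2, 0.9]
gripper_width: 0.999
grasp_force: 0.0
```

```bash
python3 z.py; python3 - <<'E'
from h import *
p=bot.read_camera("scene");W=cloud(p)
for a in(.2,.21,.22,.23):
    q=sel(W,np.array([.48,.22,a]),np.array([.6,.31,a+.01])); 
    if len(q)>8: print(a,len(q),rect(q))
k=p["img"][110:250,350:520]; cv2.imwrite("pics/e.png",cv2.resize(k,None,fx=4,fy=4)[...,::-1])
E
```

```text
116 [0.1656 0.1709 0.182  0.1868] [0.53433335 0.26300539 0.20244216 4.18015792]
204 [(np.float64(0.1), np.float64(0.5499)), (np.float64(0.105), np.float64(0.5505)), (np.float64(0.11), np.float64(0.5506)), (np.float64(0.115), np.float64(0.5524)), (np.float64(0.12), np.float64(0.5549)), (np.float64(0.125), np.float64(0.5554)), (np.float64(0.13), np.float64(0.5565)), (np.float64(0.135), np.float64(0.5558)), (np.float64(0.14), np.float64(0.5562)), (np.float64(0.145), np.float64(0.5553)), (np.float64(0.15), np.float64(0.5556)), (np.float64(0.155), np.float64(0.5573)), (np.float64(0.16), np.float64(0.5582))]
0.2 18 (array([537.9, 264.5]), array([93.4, 22.8]), -83.8)
0.21 48 (array([539.6, 264.4]), array([103.9,  26.6]), -85.7)
0.22 42 (array([582.6, 271.1]), array([17.5, 29.9]), 27.1)
0.23 40 (array([552.2, 255.9]), array([86.5, 21.8]), -74.4)
```

Request:
{"name": "send_rows", "arguments": {
  "deltas": "0 0.002 0 0; 0 0.002 -0.015 0; 0 0.002 -0.035 0; 0 0.002 -0.07 0; 0 0.002 -0.11 0"
}}

```text
t: 30.6
eef_pos: [0.5355, 0.2626, 0.3131]
tool_rot: [-0.0, 0.681, 0.732, -0.001]
contact_force: [1.2, 0.1, 0.4]
gripper_width: 0.999
grasp_force: 0.0
```

Request:
{"name": "send_rows", "arguments": {
  "deltas": "0 0 -0.04 0; 0 0 -0.06 0; 0 0 -0.06 0; 0 0 -0.06 0"
}}

```text
t: 31.0
eef_pos: [0.536, 0.2629, 0.3724]
tool_rot: [0.0, 0.681, 0.732, 0.0]
contact_force: [-0.7, -0.8, -0.3]
gripper_width: 1.0
grasp_force: 0.0
```

```bash
python3 - <<'E'
from h import *
print(pose()[0])
for c in("scene","top"):
    p=bot.read_camera(c);W=cloud(p)
    for n,lo,hi in(("h",(.48,.22,.145+.055),(.6,.31,.27)),("barrel",(.53,.245,.165),(.545,.285,.2)),("guardL",(.525,.21,.14),(.547,.245,.17)),("guardR",(.525,.29,.14),(.547,.315,.17))):
        q=sel(W,np.array(lo),np.array(hi)); 
        if len(q)>5: print(c,n,len(q),rect(q),np.percentile(q[:,2],[5,50,90,95,98,100]).round(4))
    # same window over the rack at the start: handles 98% .184-.1859 => +.085 over the edge
    print([(l["xyz"],l["confidence"]) for l in bot.landmark_of(p,"clamp") if l["xyz"][1]>.1],[(l["xyz"]) for l in bot.landmark_of(p,"guard")][:1])
    if c=="scene": k=p["img"][110:250,350:520]; cv2.imwrite("pics/e.png",cv2.resize(k,None,fx=4,fy=4)[...,::-1])
E
```

```text
[0.53595592 0.26288196 0.3724019  4.17214275]
scene h 365 (array([539.7, 265.2]), array([75.3, 25.7]), -85.9) [0.2027 0.2226 0.2383 0.2403 0.2417 0.2432]
scene barrel 15 (array([538.1, 264.5]), array([31.6, 10.4]), -5.9) [0.171  0.1772 0.1794 0.1796 0.1797 0.1798]
scene guardL 90 (array([536.1, 227.6]), array([21.2, 34.5]), 1.6) [0.1535 0.1555 0.1574 0.1578 0.1585 0.1609]
scene guardR 105 (array([536.3, 302.6]), array([21.5, 24.8]), 0.1) [0.1414 0.1547 0.1565 0.157  0.1577 0.1583]
[([0.5328, 0.2694, 0.1647], 0.81), ([0.5345, 0.2625, 0.0972], 0.55)] [[0.5767, -0.0157, 0.0009]]
top h 282 (array([539.1, 265.8]), array([71.6, 26.1]), -85.9) [0.2022 0.2312 0.2407 0.2417 0.2426 0.2442]
top barrel 152 (array([537.1, 265.7]), array([13.4, 30.9]), 2.3) [0.1703 0.1786 0.1804 0.1811 0.1822 0.1834]
top guardL 216 (array([536. , 227.6]), array([34.4, 21.1]), -2.4) [0.1527 0.1557 0.1579 0.1585 0.1587 0.1597]
top guardR 152 (array([535.5, 302.1]), array([20.7, 24.4]), 1.1) [0.1524 0.1555 0.1573 0.1576 0.1581 0.1589]
[([0.5358, 0.2673, 0.1695], 0.59)] [[0.5336, 0.2634, 0.0983]]
```

View pics/e.png

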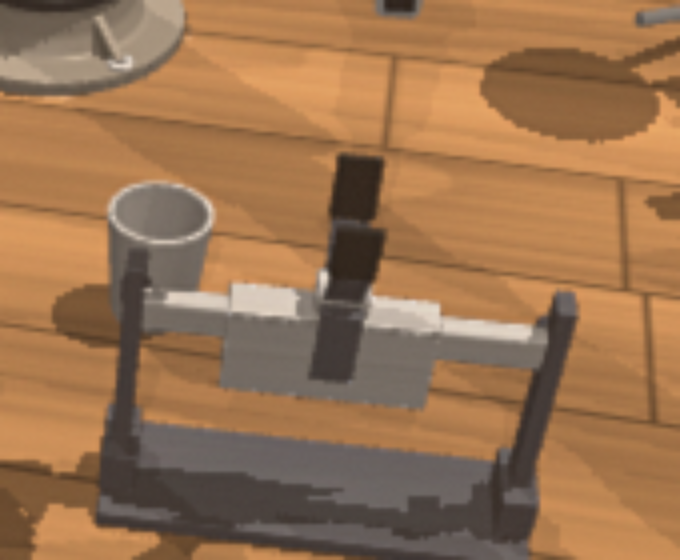

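The clamp is upright at px (350,290), and its barrel is now down on the fold. I'm handing in.

```bash
python3 -c "
from station import bot
print(bot.hand_in())"
```

```text
the job is handed in; nothing more can be done
None
```

The job is handed in at about 31 s of the 64 s, with no verdict returned: the guard hangs on the middle of the crossbar and the clamp is clipped upright on it with its barrel down on the fold. The first release dragged the clamp up about 6 mm, so I squeezed, pressed and released it again; hammer, tin and firebrick were unmoved when last checked, just before that redo.

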